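Cover a culture plate and hold it home in the imager's corner

TASK

A small six-well culture plate stands uncovered on the stage of the bench imager. Put its lid on where it stands, then slide the covered plate flat across the stage, without lifting or tipping it, into the corner so that it sits square and fully home against the side stop and the end stop at once. Finish while still holding it there, pressed lightly against both stops without forcing it, for the picture to be taken; leave the other things on the bench where they are.

Things in the scene. Friction and masses are not known exactly. Their poses are not given: they have to be found in the camera images.
- plate_mid (a point): Black six-well plate, loose on the stage, about 90 g, open wells up; same when turned half round. Foot 85 (x) x 64 (y) x 9 mm high; body above it 76.5 x 55.5 mm, 22 mm high in all, upper edge bevelled 2 mm inward all round to lead the lid on. Point: its centre, half-way up, 11 mm above the stage; x along its length, z up. 24 mm high with the lid on.
- lid_mid (a point): White lid, 30 g, skirt down on the bench beside the imager: cap 84 (x) x 63 (y) x 12 mm high, top and skirt 2 mm thick, skirt 10 mm deep, inside 80 x 59 mm (1.75 mm play a side). Point: its centre, half-way up; x along its length, z up. When on, it lies lengthwise on the plate (either way round), centre 7 mm above the plate's centre, skirt 3 mm above the foot and nearly flush with its sides.
- imager: Bench imager, fixed: flat white case 280 (x) x 210 (y) mm, 65 mm high; its top is a flat bare aluminium stage with a window, on which the plate slides easily (friction about 0.25; stops too). Origin at the centre of its underside on the bench; x away from the robot, y left, z up, turned up to 0.3 rad with the case. The plate stands on the stage, short of the corner: toward the robot and to the right of it.
- corner (a point): The corner, on the stage surface (65 mm above the bench), where the planes of the two stops' contact faces meet; axes as the imager's. Home for the plate: long side against the side stop, short end against the end stop; its centre is then 42.5 mm toward -x and 32 mm toward -y of this point along the imager's axes, its length along the imager's x.
- side_stop: Side stop, fixed on the stage at the left (+y): two steel blocks, each 12 x 12 x 8 mm high, centred 34 mm either side of this origin along the imager's x, with a free gap of 56 mm between them (room for a finger). Origin on the plane of their contact faces, at stage height; the faces look to the imager's -y.
- end_stop: End stop, fixed on the stage at the far end (+x): one steel bar 36 mm long (along y), 12 mm thick, 8 mm high. Origin at the middle of its contact face, at stage height; the face looks to the imager's -x.
- petri_stack: Bystander: stack of three closed clear Petri dishes, 91 mm across, 47 mm high, on the bench at the other side of the imager from the lid; origin at the centre of its underside.
- tube_rack: Bystander: white rack 220 x 75 mm with red-capped tubes, 142 mm high, at the left of the bench; origin at the centre of its underside.
- jar: Bystander: small clear jar with a red cap, 44 mm across, 62 mm high, beyond the imager; origin at the centre of its underside.
Mind the look-alikes: they are no part of the job. Leave any red look-alike of the part that bears plate_mid alone.

How it is judged:
On the way, in this order (a step that is already met when the one before it is completed fails the run):
1. the lid sits down on the plate, and the plate is still within 20 mm of where it stood (horizontal distance between lid_mid and plate_mid below 0.004 m and z of lid_mid in the frame of plate_mid below 0.0085 m and angle between the x axis of lid_mid and the x axis of plate_mid, either way round below 0.12 rad and distance of plate_mid from where it was at the start of the episode below 0.02 m), for 0.2 s.
2. the plate presses on both stops (contact force between plate and side_stop above 1 N and contact force between plate and end_stop above 1 N), for 0.2 s.
At the end, for the whole second after the job is handed in: The plate is held pressed against the side stop and the end stop with 1 to 30 N on each, within 2 mm of home both ways, square to the imager within 0.03 rad, flat on the stage (within 2.5 mm) and at rest, with the lid still on it (centred within 4 mm, down within 2.5 mm) (all of step 2 and contact force between plate and side_stop below 30 N and contact force between plate and end_stop below 30 N and angle between the x axis of plate_mid and the x axis of corner, either way round below 0.03 rad and x of plate_mid in the frame of corner between -0.0445 and -0.0405 m and y of plate_mid in the frame of corner between -0.034 and -0.03 m and z of plate_mid in the frame of corner below 0.0135 m and angle between plate_mid's own z axis and vertical below 0.05 rad and horizontal distance between lid_mid and plate_mid below 0.004 m and z of lid_mid in the frame of plate_mid below 0.0095 m and linear speed of plate below 0.01 m/s); the arm keeps its last pose, push and grip.
It fails at once if the plate is lifted more than 15 mm off the stage (z of plate_mid in the frame of corner above 0.026 m).
It fails at once if the plate falls off the stage (z of plate_mid in the frame of corner below 0 m).
It fails at once if the plate is tipped more than 0.25 rad (angle between plate_mid's own z axis and vertical above 0.25 rad).
It fails at once if the plate is forced against a stop with more than 50 N (contact force between plate and side_stop above 50 N or contact force between plate and end_stop above 50 N).
It fails at once if a bystander is moved more than 20 mm (distance of any of petri_stack, tube_rack, jar from where it was at the start of the episode above 0.02 m).
It also fails if it takes over 54 s, if anything falls off the work surface, if the arm or the gripper's body presses on something with over 40 N, if the wrist force passes 120 N, or if a joint passes its speed limit or range.

ROBOT

A 6-joint arm with a two-finger parallel gripper is mounted at the origin on the work surface. World frame = base frame: x ahead of the robot, y to its left, z up, the work surface at z = 0. Lengths are in m, angles in rad, forces in N, time in s.
With the tool pointing down it reaches from about 0.275 to 0.75 m from the base axis. Payload 10.2 kg.
Tool frame: the origin (TCP) lies on the centre line of the jaws, within the pads' length; the fingertips stand 14 mm ahead of it and the grasp point (between the pads) lies 5 mm behind it (ctrl.tip_reach is the distance from the TCP to the fingertips, in m); z points along the fingers, y is the direction in which the jaws open and shut (so a half turn about z gives the same grasp; the last joint's range is limited). The gripper opens to 88 mm and grips with 3 to 60 N. Pads are 18 mm wide; open, the fingers measure 123 mm over their backs; the gripper's body (75 mm by 187 mm) begins 45 mm behind the grasp point.
Start: joints at [-1.327, 0.313, 1.498, -0, 1.331, -0.223], TCP at [0.236, -0.469, 0.253] pointing down, gripper open.
Joint ranges: [-2.94, 2.94], [-0.97, 2.17], [0.19, 2.56], [-1.23, 4.37], [0.02, 3.11], [-2.88, 2.88]. Speed limits (rad/s): [2.39, 2.39, 3.01, 3.14, 3.14, 3.14].

INTERFACE

Orientations are given as a unit quaternion [x, y, z, w].
In Python, from rig import ctrl, capture, workorder gives the robot as it stands. The module is installed in compiled form; this text tells all that it offers.
- The arm moves only by the shell command python3 -m handwheel 'ROWS' [OPENING] [FORCE]. ROWS is JSON, a list of rows, each an object with "delta_pos": the shift along the world's x, y, z in m, a list of three; "spin": the turn about the world's z in rad. In form: [{"delta_pos": [x, y, z], "spin": spin}, ...]. A call has 1 to 5 rows; each row shifts and turns the commanded pose from where the row before left it; what a row does not reach is not made up. A row lasts 1/8 s, in which the tool goes at most 62.5 mm and 10.7 degrees, less where a joint would pass 70% of its speed; a pose out of reach is approached as far as the arm can. A call with a gripper value outside its range is refused whole. OPENING is the opening, from 0 (shut) to 1 (fully open), set as the call begins (- or left out, the last holds). The fingers move at their own pace and stop on an object; FORCE is the grip in N (left out, the last holds). Time passes only in rows, so rows that do not move let the fingers close. It gives the time, the measured TCP pose, the force and the opening at its end, in the units of the state.
- ctrl.get_obs(): the state, without advancing time (a new reading comes with each control period).
- capture(name): name is "scene" or "top" or "wrist"; returns a dict with "frame" (384x512x3 uint8, red, green, blue), "range_z" (384x512 float32, m along the optical axis (not along the pixel's ray), 0 where there is no reading), "camera_matrix" (3x3 intrinsics, pixels), "origin" and "attitude" of the camera in the world. Camera axes: x right, y down, z forward; pixel columns grow to the right and rows downward; lengths in m; the calibration is good to about 2 mm. A picture is of the moment at which its call begins.
- workorder.close_job(): hands the job in, once; it reports no verdict.
The state is a dict: "clock": time; "qpos": joint angles; "qvel": joint speeds; "joint_torque": joint torques, N m; "ee_pos": TCP position; "ee_rot": TCP orientation; "wrist_force": force on the tool from outside, world axes, zero at the start; "moment": the same for the moment, N m; "finger_gap": finger opening in m.
Only numpy, scipy, OpenCV 4.12 (cv2) and the standard library are available. Lean on these libraries where they do the work, as an engineer would, in place of code of your own. Each camera call takes 0.05 s, during which the arm holds its last target. There are 200 camera calls.

## Working session

There is one attempt and no reset: what is moved stays moved. The work goes in short steps, Python scripts to look and compute and a shell command to move; the robot and the scene stay as the last step left them, time stands still between calls to the robot, and variables do not carry over. Pictures are saved under pics/ and viewed, about 8 in all and at most 12, crops included, and the job is handed in when it is done.

```bash
mkdir -p pics; cat > h.py <<'E'
import numpy as np, cv2
from rig import ctrl, capture, workorder
from scipy.spatial.transform import Rotation as R
def cam(n):
    c=capture(n); a=np.array(c['attitude'],float)
    c['R']=R.from_quat(a).as_matrix() if a.size==4 else a
    c['o']=np.array(c['origin']); c['K']=np.array(c['camera_matrix']); return c
def ray(c,uv):
    uv=np.atleast_2d(uv).astype(float); K=c['K']
    d=np.c_[(uv[:,0]-K[0,2])/K[0,0],(uv[:,1]-K[1,2])/K[1,1],np.ones(len(uv))]
    return d@c['R'].T
def onz(c,uv,z):
    d=ray(c,uv); return c['o']+d*((z-c['o'][2])/d[:,2])[:,None]
def cloud(c):
    h,w=c['range_z'].shape; v,u=np.mgrid[:h,:w]
    d=ray(c,np.c_[u.ravel(),v.ravel()])
    return (c['o']+d*c['range_z'].reshape(-1,1)).reshape(h,w,3)
def save(c,n): cv2.imwrite('pics/'+n,c['frame'][:,:,::-1])
E
python3 - <<'E'
from h import *
o=ctrl.get_obs(); print({k:np.round(v,3) for k,v in o.items()}, ctrl.tip_reach)
fr=[]
for n in('scene','top'):
    c=cam(n); print(n,c['o'],c['R'].round(3).tolist(),c['K'].tolist()); fr.append(c['frame'])
    if n=='top': P=cloud(c); print(np.round(P[::48,::64,2],3))
save({'frame':fr[0]},'a_scene.png'); cv2.imwrite('pics/a_top.png',cv2.resize(fr[1],(800,600))[:,:,::-1])
E
```

```text
{'clock': np.float64(0.0), 'qpos': array([-1.327,  0.313,  1.498,  0.   ,  1.331, -0.223]), 'qvel': array([-0.   ,  0.   ,  0.001,  0.   , -0.001, -0.   ]), 'joint_torque': array([ 1.0000e-03, -4.0221e+01, -2.5227e+01,  7.0000e-02,  3.5000e-02,
       -0.0000e+00]), 'ee_pos': array([ 0.236, -0.469,  0.252]), 'ee_rot': array([ 0.973,  0.231,  0.   , -0.001]), 'wrist_force': array([ 0.655, -0.417, -0.82 ]), 'moment': array([ 0.024,  0.007, -0.027]), 'finger_gap': np.float64(0.088)} 0.014
scene [ 1.79156834 -0.33109534  0.88640815] [[0.35, 0.51, -0.786], [0.937, -0.205, 0.284], [-0.016, -0.835, -0.55]] [[484.99201977330125, 0.0, 260.4851490201505], [0.0, 484.99201977330125, 192.5421051307937], [0.0, 0.0, 1.0]]
top [0.48683151 0.0986105  1.20472071] [[-0.026, -0.996, 0.091], [-1.0, 0.027, 0.009], [-0.011, -0.091, -0.996]] [[423.5403340776424, 0.0, 256.0128862588567], [0.0, 423.5403340776424, 189.44321481569767], [0.0, 0.0, 1.0]]
[[-0.756 -0.749 -0.746 -0.748 -0.76  -0.741 -0.748 -0.75 ]
 [-0.754 -0.752 -0.748 -0.742 -0.744 -0.746 -0.752 -0.746]
 [ 0.002  0.001  0.004  0.003  0.002  0.019  0.001  0.001]
 [ 0.007 -0.001  0.003  0.001  0.     0.006  0.003 -0.003]
 [ 0.     0.003  0.005  0.003  0.067 -0.001  0.001  0.003]
 [ 0.     0.004  0.005  0.054  0.065  0.     0.005  0.001]
 [ 0.005  0.     0.003  0.005  0.002  0.001 -0.     0.004]
 [ 0.001  0.008  0.001  0.001  0.248  0.428 -0.002  0.001]]
```

View pics/a_scene.png

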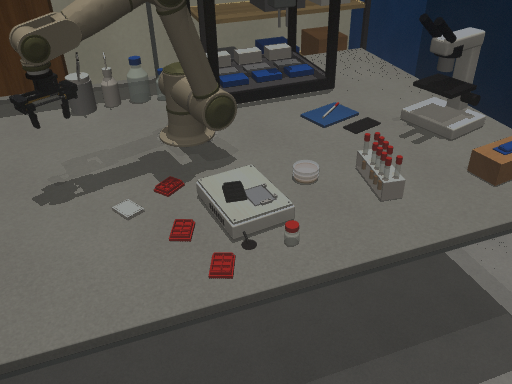

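View pics/a_top.png

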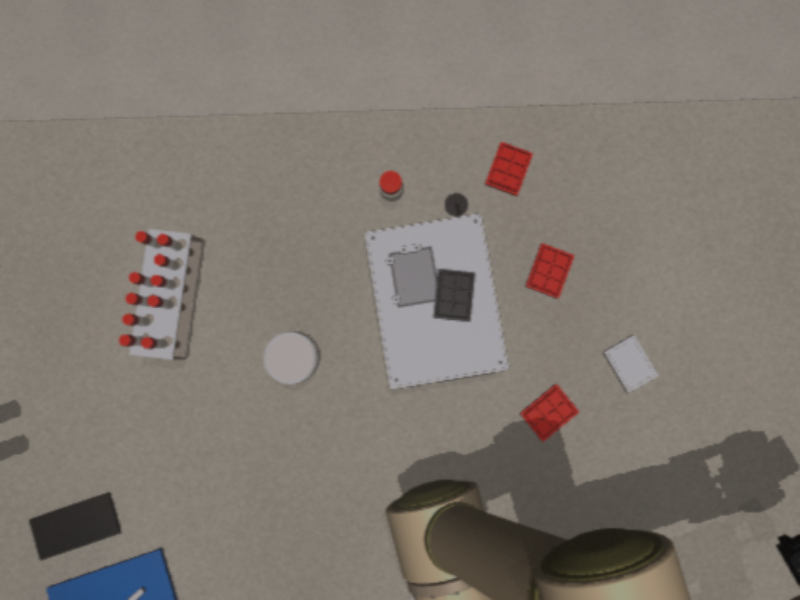

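The top view (800x600) shows:
- black plate on the imager at (454,295), near the corner formed by the stops at (392,260), (396,300) and (411,248)
- white lid on the bench at (631,363)
- red look-alike plates at (509,168), (550,270) and (549,411)
- Petri stack at (290,358), jar at (391,184), rack at (160,295)
- an unlisted dark disc at (456,204)

The target is the black plate on the stage. The three red ones are not. The lid is the only white cap on the bench.

```bash
python3 - <<'E'
from h import *
c=cam('top'); s=cam('scene'); f=c['frame'].astype(int); P=cloud(c)
g=f.mean(2); sat=f.max(2)-f.min(2)
def comp(m,uv,name,z):
    n,l,st,ce=cv2.connectedComponentsWithStats(m.astype(np.uint8)); k=l[uv[1],uv[0]]
    if k==0: print(name,'none',f[uv[1],uv[0]]);return
    pts=np.argwhere(l==k)[:,::-1]; W=onz(c,pts,z)[:,:2]
    r=cv2.minAreaRect(W.astype(np.float32)*1000); print(name,st[k],'ctr',np.round(r[0],1),np.round(r[1],1),r[2],'z',np.round(np.median(P[l==k][:,2]),4), 'mean',W.mean(0).round(4))
print(f[189,290],f[232,404],f[200,250],f[220,300])
comp(g<75,(290,182),'plate',.087)
comp((g>135)&(sat<40),(404,232),'lid',.012)
comp((P[:,:,2]>.045)&(P[:,:,2]<.11),(250,220),'imager',.065)
d=P[120:142,280:304,2]; print('disc z',d.max())
# two-view height check: scene-depth cloud of plate/lid
Q=cloud(s); gs=s['frame'].astype(int).mean(2)
for nm,b in(('plate',(228,186,240,196)),('lid',(120,204,136,213))):
    print(nm,'scene',np.median(Q[b[1]:b[3],b[0]:b[2]].reshape(-1,3),axis=0).round(4))
im=np.hstack([cv2.resize(c['frame'][130:250,225:345],(480,480),interpolation=3),cv2.resize(c['frame'][200:280,360:440],(320,320),interpolation=3)[:,:] if 0 else cv2.resize(c['frame'][190:310,345:425],(320,480),interpolation=3)])
cv2.imwrite('pics/b_crop.png',im[:,:,::-1])
E
```

```text
[59 56 55] [161 160 163] [162 160 164] [162 160 164]
plate [278 173  25  32 682] ctr [589.4  17.7] [60.6 80. ] 82.12047576904297 z 0.0808 mean [0.5893 0.0174]
lid [387 214  35  37 684] ctr [ 464.  -301.3] [84.2 62.9] 28.037748336791992 z 0.0137 mean [ 0.464  -0.3013]
imager [ 234  137   92  112 7847] ctr [582.2  46.7] [278.1 208.2] 7.983703136444092 z 0.0667 mean [0.5814 0.0465]
disc z 1.204720705028655
plate scene [0.6016 0.0121 0.0812]
lid scene [ 0.4686 -0.2996  0.0113]
```

View pics/b_crop.png

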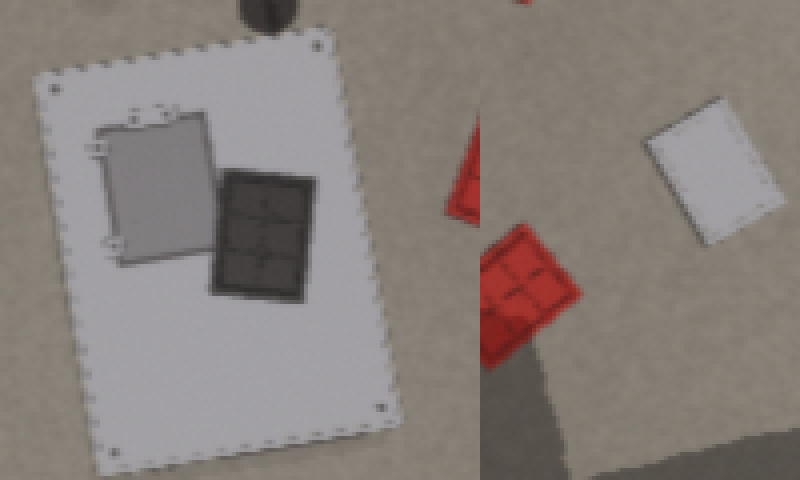

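The crop confirms the black, uncovered plate on the stage (crop 263,236) and the white lid (crop 715,172). Measured z is about 0.081 for the plate and 0.012 for the lid, and the imager is 278x208 at +8°, so sizes and heights agree with the text. I'm moving above the lid.

```bash
python3 -m handwheel '[{"delta_pos":[0.045,0.033,-0.02],"spin":0.023},{"delta_pos":[0.045,0.033,-0.02],"spin":0},{"delta_pos":[0.046,0.034,-0.02],"spin":0},{"delta_pos":[0.046,0.034,-0.02],"spin":0},{"delta_pos":[0.046,0.034,-0.02],"spin":0}]' 1
python3 -m handwheel '[{"delta_pos":[0,0,0],"spin":0},{"delta_pos":[0,0,0],"spin":0}]'
python3 - <<'E'
from h import *
c=cam('wrist'); o=ctrl.get_obs(); print(o['ee_pos'],R.from_quat(o['ee_rot']).as_euler('xyz',degrees=True), c['o'])
save(c,'c_wrist.png')
f=c['frame'].astype(int); g=f.mean(2); print(np.percentile(g,[5,25,50,75,95]))
t=cam('top'); save(t,'c_top.png')
E
```

```text
clock: 0.82
ee_pos: [0.4656, -0.2996, 0.1521]
ee_rot: [0.97, 0.242, 0.0, 0.0]
wrist_force: [-0.6, -0.7, 0.5]
finger_gap: 0.0882
clock: 1.08
ee_pos: [0.464, -0.3013, 0.1529]
ee_rot: [0.97, 0.243, -0.0, 0.0]
wrist_force: [0.5, -0.9, -0.0]
finger_gap: 0.0876
[ 0.46370564 -0.30172754  0.15314561] [1.79959426e+02 2.31035617e-03 2.80071041e+01] [ 0.52289204 -0.27064099  0.28457397]
[  9.          43.33333333 163.         179.33333333 185.33333333]
```

View pics/c_wrist.png

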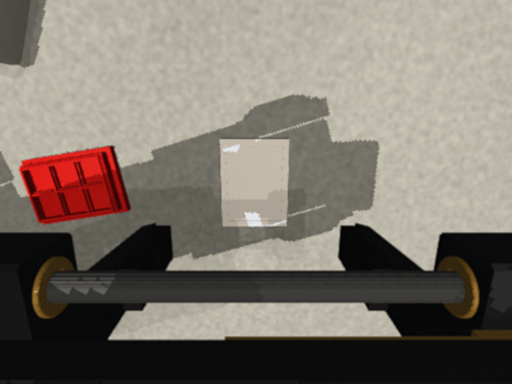

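The wrist view shows the lid at (254,183), corners about (220,139) to (289,227), aligned between the fingers.

```bash
python3 - <<'E'
from h import *
c=cam('wrist'); P=cloud(c)
m=((P[:,:,2]>.007)&(P[:,:,2]<.03)).astype(np.uint8)
n,l,st,ce=cv2.connectedComponentsWithStats(m); k=l[183,254]; print(st[k],np.median(P[l==k][:,2]))
m=cv2.morphologyEx((l==k).astype(np.uint8),cv2.MORPH_OPEN,np.ones((5,5)))
pts=np.argwhere(m)[:,::-1]
r=cv2.minAreaRect((onz(c,pts,.012)[:,:2]*1000).astype(np.float32)); print(r)
print(onz(c,[[220,139],[289,139],[289,227],[220,227]],.012).mean(0))
E
```

```text
[ 219  138   70   87 5829] 0.011697836299871311
((465.7247314453125, -300.4231262207031), (82.43185424804688, 62.734703063964844), 28.07070541381836)
[ 0.46423694 -0.30188621  0.012     ]
```

```bash
python3 -m handwheel '[{"delta_pos":[0.001,0.0005,-0.05],"spin":0},{"delta_pos":[0,0,-0.05],"spin":0},{"delta_pos":[0,0,-0.025],"spin":0},{"delta_pos":[0,0,-0.011],"spin":0},{"delta_pos":[0,0,0],"spin":0}]' 1
python3 -m handwheel '[{"delta_pos":[0,0,0],"spin":0},{"delta_pos":[0,0,0],"spin":0},{"delta_pos":[0,0,0],"spin":0},{"delta_pos":[0,0,0],"spin":0},{"delta_pos":[0,0,0],"spin":0}]' 0.6 15
```

```text
clock: 1.85
ee_pos: [0.4651, -0.3009, 0.0171]
ee_rot: [0.97, 0.242, 0.0, 0.0]
wrist_force: [0.2, -0.2, -0.2]
finger_gap: 0.0885
clock: 2.48
ee_pos: [0.4655, -0.3005, 0.0173]
ee_rot: [0.97, 0.243, 0.0, 0.0]
wrist_force: [-0.5, 1.2, 6.2]
finger_gap: 0.0628
```

Gripped: the gap is 62.8 mm against a 63 mm lid. Lifting and moving to a viewing pose short of the plate.

```bash
python3 -m handwheel '[{"delta_pos":[0,0,0.03],"spin":0},{"delta_pos":[0,0,0.05],"spin":0},{"delta_pos":[0,0.01,0.05],"spin":0},{"delta_pos":[0.005,0.03,0.045],"spin":-0.1},{"delta_pos":[0.01,0.045,0.03],"spin":-0.13}]'
python3 -m handwheel '[{"delta_pos":[0.01,0.055,0],"spin":-0.13},{"delta_pos":[0.01,0.055,0],"spin":-0.13},{"delta_pos":[0.01,0.055,0],"spin":-0.13},{"delta_pos":[0,0.05,0],"spin":0},{"delta_pos":[0,0.03,0],"spin":0}]'
python3 -m handwheel '[{"delta_pos":[0,0,0],"spin":0},{"delta_pos":[0,0,0],"spin":0},{"delta_pos":[0,0,0],"spin":0}]'
python3 - <<'E'
from h import *
c=cam('wrist'); o=ctrl.get_obs(); print(o['ee_pos'],R.from_quat(o['ee_rot']).as_euler('xyz',degrees=True), c['o'])
save(c,'d_wrist.png')
E
```

```text
clock: 3.1
ee_pos: [0.4804, -0.2151, 0.2238]
ee_rot: [0.992, 0.127, 0.001, 0.001]
wrist_force: [0.2, 0.2, -0.9]
finger_gap: 0.0629
clock: 3.72
ee_pos: [0.5099, 0.0319, 0.2217]
ee_rot: [0.998, -0.064, -0.0, -0.0]
wrist_force: [0.8, 0.0, 0.1]
finger_gap: 0.0627
clock: 4.1
ee_pos: [0.5103, 0.0286, 0.2216]
ee_rot: [0.998, -0.066, -0.0, 0.0]
wrist_force: [0.2, 0.2, -0.8]
finger_gap: 0.0627
[0.51032536 0.02866925 0.22166   ] [ 1.79995789e+02  5.43787822e-03 -7.54383884e+00] [0.57641449 0.01952143 0.35336919]
```

View pics/d_wrist.png

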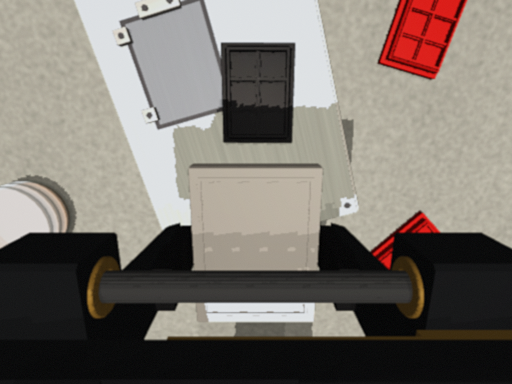

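The black plate is at (258,92) and almost aligned with the held lid, whose far edge is at about row 165. The side-stop blocks are at (122,35) and (150,115), the end bar at (158,6), and the window is grey.

```bash
cat > meas.py <<'E'
from h import *
def run(c,u,v):
    f=c['frame'].astype(int); g=f.mean(2); P=cloud(c)
    n,l,st,ce=cv2.connectedComponentsWithStats((g<70).astype(np.uint8)); k=l[v,u]
    m=cv2.morphologyEx((l==k).astype(np.uint8),cv2.MORPH_CLOSE,np.ones((5,5)))
    m=cv2.morphologyEx(m,cv2.MORPH_OPEN,np.ones((7,7)))
    pts=np.argwhere(m)[:,::-1]; r=cv2.minAreaRect((onz(c,pts,.074)[:,:2]*1000).astype(np.float32))
    print('plate',st[k],r); z=P[m>0][:,2]; print('z pct',np.percentile(z,[2,20,50,80,98]).round(4))
    return P
E
python3 - <<'E'
from meas import *
c=cam('wrist'); P=run(c,258,92); g=c['frame'].astype(int).mean(2)
z=P[:,:,2]; print('stage z',np.median(z[150:165,185:215]),np.median(z[40:60,170:200]))
n,l,st,ce=cv2.connectedComponentsWithStats(((z>.0695)&(z<.080)&(np.arange(512)[None]<215)).astype(np.uint8))
for k in range(1,n):
    if st[k,4]>25: print(st[k],P[l==k].mean(0).round(4))
# lid edges
m=((z>.19)&(z<.225)).astype(np.uint8); n,l,st,ce=cv2.connectedComponentsWithStats(m); k=l[240,256]; print('lid',st[k],np.median(P[l==k][:,2]))
ys=[np.where(l[:,u]==k)[0].min() for u in range(215,300,10)]; print('far rows',ys)
xs=[(np.where(l[v]==k)[0].min(),np.where(l[v]==k)[0].max()) for v in (175,190,205,220)]; print(xs)
print('far edge at .2165',onz(c,[[256,np.median(ys)]],.2165))
cv2.imwrite('pics/e.png',cv2.resize(c['frame'][0:190,60:330],None,fx=2.9,fy=2.9,interpolation=3)[:,:,::-1])
E
```

```text
plate [ 217   43   78  100 6948] ((590.61083984375, 15.997085571289062), (63.15372085571289, 82.83285522460938), 82.56444549560547)
z pct [0.0729 0.0769 0.0781 0.0842 0.0875]
stage z 0.06487332596126932 0.0649596210823902
[135   0  46  19 559] [0.6712 0.0912 0.0726]
[113  27  19  19 239] [0.6533 0.124  0.0726]
[142 107  17  16 193] [0.5865 0.1144 0.0728]
lid [  157   163   196   107 14806] 0.21604514724052368
far rows [np.int64(163), np.int64(163), np.int64(163), np.int64(163), np.int64(163), np.int64(163), np.int64(163), np.int64(163), np.int64(163)]
[(np.int64(189), np.int64(322)), (np.int64(190), np.int64(321)), (np.int64(191), np.int64(320)), (np.int64(192), np.int64(319))]
far edge at .2165 [[0.55379894 0.02221545 0.2165    ]]
```

View pics/e.png

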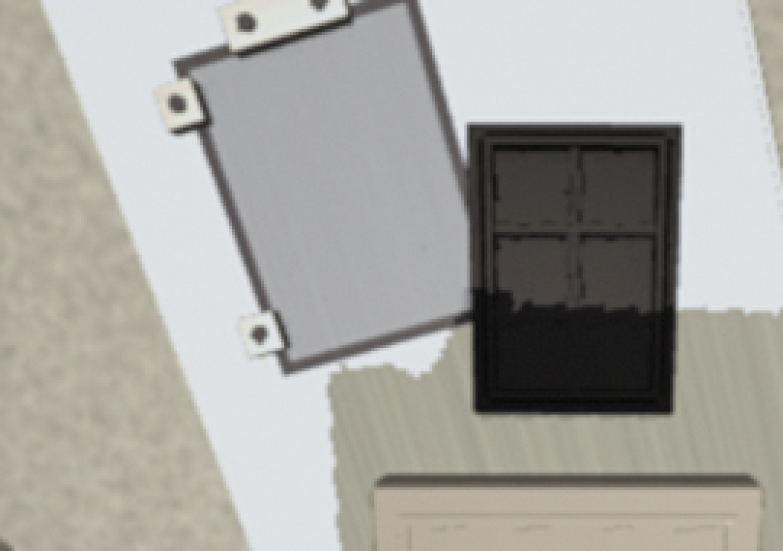

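Three checks agree:
- The plate is at about (0.5905, 0.0168), yaw -7.5°, with a foot measured at 63x83 mm.
- The stage is at z 0.065 and the stops at about 0.0727.
- The lid is held centred.

Moving over the plate and down to just above it.

```bash
python3 -m handwheel '[{"delta_pos":[0.04,-0.006,0],"spin":0},{"delta_pos":[0.0402,-0.0059,0],"spin":0},{"delta_pos":[0,0,-0.05],"spin":0},{"delta_pos":[0,0,-0.04],"spin":0},{"delta_pos":[0,0,-0.015],"spin":0}]'
python3 -m handwheel '[{"delta_pos":[0,0,0],"spin":0},{"delta_pos":[0,0,0],"spin":0}]'
python3 - <<'E'
from h import *
s=cam('scene'); t=cam('top'); w=cam('wrist'); o=ctrl.get_obs(); print(o['ee_pos'],o['wrist_force'])
a=cv2.resize(s['frame'][140:240,180:310],(520,400),interpolation=3); b=cv2.resize(w['frame'][100:320,150:362],(386,400),interpolation=3)
cv2.imwrite('pics/f.png',cv2.resize(np.hstack([a,b]),(800,353))[:,:,::-1])
E
```

```text
clock: 4.82
ee_pos: [0.5896, 0.0173, 0.1146]
ee_rot: [0.998, -0.065, -0.002, -0.0]
wrist_force: [0.3, -0.3, -0.2]
finger_gap: 0.0628
clock: 5.08
ee_pos: [0.5913, 0.0175, 0.1185]
ee_rot: [0.998, -0.065, 0.001, 0.0]
wrist_force: [-0.1, -0.2, -0.9]
finger_gap: 0.0627
[0.59097115 0.01766471 0.11800105] [-0.00672171  0.11796688 -1.43815095]
```

View pics/f.png

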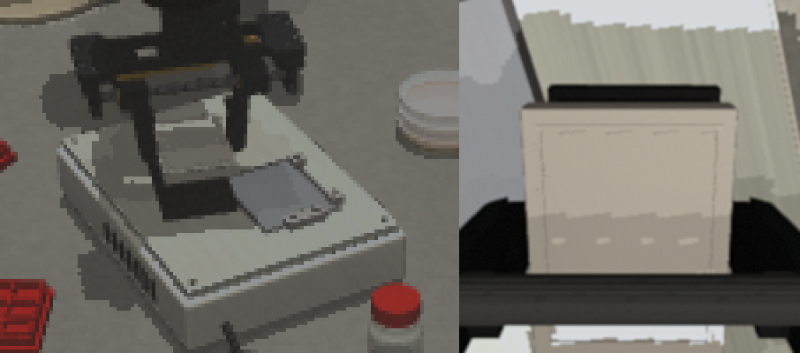

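In the wrist view the lid (crop columns 522–736) is about over the plate, whose far foot edge (549–720) looks slightly right. I'll quantify that before lowering.

```bash
cat > lat.py <<'E'
from h import *
def go():
    c=cam('wrist'); o=ctrl.get_obs(); p=o['ee_pos']; M=R.from_quat(o['ee_rot']).as_matrix(); print('tcp',p.round(4))
    f=c['frame'].astype(int); g=f.mean(2); z=cloud(c)[:,:,2]
    n,l,st,ce=cv2.connectedComponentsWithStats(((g<45)&(np.arange(384)[:,None]<175)).astype(np.uint8))
    k=l[150:160,256][l[150:160,256]>0]; k=k[0] if len(k) else 0
    print('K',c['K'][0],st[k])
    v=int(st[k,1]+st[k,3]*.5); xs=np.where(l[v]==k)[0]; e=onz(c,[[xs.min(),v],[xs.max()+1,v],[256,st[k,1]]],.074)
    L=(e-p)@M; print('foot edges in tool (x ahead,y,z) mm',(L*1000).round(1).tolist())
    vl=185; xs=np.where((z[vl]>p[2]-.03)&(z[vl]<p[2]+.01)&(np.abs(np.arange(512)-256)<100))[0]; e=onz(c,[[xs.min(),vl],[xs.max()+1,vl]],p[2]-.005)
    print('lid edges',xs.min(),xs.max(),(((e-p)@M)*1000).round(1).tolist())
go()
E
python3 lat.py
```

```text
tcp [0.5908 0.0177 0.1177]
K [299.6542247    0.         255.11550198] [ 206  153  106   11 1146]
foot edges in tool (x ahead,y,z) mm [[40.6, -28.7, 43.8], [40.7, 33.8, 43.8], [43.6, 0.8, 43.8]]
lid edges 189 321 [[33.6, -30.8, 5.1], [33.7, 31.8, 5.1]]
```

```bash
python3 -m handwheel '[{"delta_pos":[0.0005,-0.002,-0.004],"spin":0},{"delta_pos":[0,0,0],"spin":0},{"delta_pos":[0,0,0],"spin":0}]'
python3 lat.py
```

```text
clock: 5.65
ee_pos: [0.5909, 0.0157, 0.1127]
ee_rot: [0.998, -0.065, -0.0, -0.0]
wrist_force: [0.1, -0.2, -0.6]
finger_gap: 0.0628
tcp [0.591  0.0158 0.1127]
K [299.6542247    0.         255.11550198] [201 154 109  10 982]
foot edges in tool (x ahead,y,z) mm [[40.6, -30.6, 38.7], [40.7, 31.7, 38.7], [43.5, 0.8, 38.7]]
lid edges 189 321 [[33.5, -30.7, 5.0], [33.6, 31.7, 5.0]]
```

```bash
python3 -m handwheel '[{"delta_pos":[0.0003,0,-0.005],"spin":0},{"delta_pos":[0,0,-0.004],"spin":0},{"delta_pos":[0,0,-0.003],"spin":0},{"delta_pos":[0,0,0],"spin":0}]'
python3 -m handwheel '[{"delta_pos":[0,0,-0.003],"spin":0},{"delta_pos":[0,0,-0.002],"spin":0},{"delta_pos":[0,0,0],"spin":0}]'
```

```text
clock: 6.2
ee_pos: [0.5911, 0.0158, 0.1004]
ee_rot: [0.998, -0.065, -0.0, -0.0]
wrist_force: [-1.0, -0.2, -0.2]
finger_gap: 0.0627
clock: 6.58
ee_pos: [0.5912, 0.0158, 0.0955]
ee_rot: [0.998, -0.065, -0.0, -0.0]
wrist_force: [1.3, 0.1, -0.2]
finger_gap: 0.0633
```

```bash
python3 -m handwheel '[{"delta_pos":[0,0,-0.001],"spin":0},{"delta_pos":[0,0,0],"spin":0},{"delta_pos":[0,0,0],"spin":0}]'
python3 -m handwheel '[{"delta_pos":[0,0,-0.0007],"spin":0},{"delta_pos":[0,0,0],"spin":0},{"delta_pos":[0,0,0],"spin":0}]'
```

```text
clock: 6.95
ee_pos: [0.5913, 0.0158, 0.0947]
ee_rot: [0.998, -0.065, 0.0, -0.0]
wrist_force: [0.4, -0.6, 0.1]
finger_gap: 0.0628
clock: 7.32
ee_pos: [0.5914, 0.0157, 0.0944]
ee_rot: [0.998, -0.065, 0.0, 0.0]
wrist_force: [-0.9, 0.6, 3.9]
finger_gap: 0.0629
```

Seated: contact force is 3.9 N at the expected height. Releasing, backing off and looking.

```bash
python3 -m handwheel '[{"delta_pos":[0,0,0],"spin":0},{"delta_pos":[0,0,0],"spin":0},{"delta_pos":[0,0,0],"spin":0},{"delta_pos":[0,0,0],"spin":0},{"delta_pos":[0,0,0.02],"spin":0}]' 1
python3 -m handwheel '[{"delta_pos":[-0.03,0,0.04],"spin":0},{"delta_pos":[-0.03,0.0,0.04],"spin":0},{"delta_pos":[0,0,0],"spin":0},{"delta_pos":[0,0,0],"spin":0}]'
python3 - <<'E'
from h import *
c=cam('wrist'); o=ctrl.get_obs(); print(o['ee_pos'])
P=cloud(c); z=P[:,:,2]; m=((z>.083)&(z<.096)).astype(np.uint8); n,l,st,ce=cv2.connectedComponentsWithStats(m)
k=1+np.argmax(st[1:,4]); print(st[k]); q=P[l==k]; print('z',np.percentile(q[:,2],[5,50,95]).round(4)); A=np.c_[q[:,:2],np.ones(len(q))]; print('tilt',np.linalg.lstsq(A,q[:,2],rcond=None)[0])
print(cv2.minAreaRect((q[:,:2]*1000).astype(np.float32)))
cc,ll,ss,_=cv2.connectedComponentsWithStats(((z>.0695)&(z<.080)).astype(np.uint8))
for j in range(1,cc):
    if 100<ss[j,4]<3000: print(ss[j],P[ll==j].mean(0).round(4),cv2.minAreaRect((P[ll==j][:,:2]*1000).astype(np.float32)))
save(c,'g.png')
E
```

```text
clock: 7.95
ee_pos: [0.5905, 0.0158, 0.113]
ee_rot: [0.998, -0.065, -0.002, -0.0]
wrist_force: [-0.3, 0.2, 0.7]
finger_gap: 0.0879
clock: 8.45
ee_pos: [0.5313, 0.0157, 0.1935]
ee_rot: [0.998, -0.065, -0.0, -0.0]
wrist_force: [-0.6, 0.3, -0.0]
finger_gap: 0.0877
[0.53125558 0.01575139 0.19300603]
[ 203   63   85  112 9141]
z [0.0876 0.0887 0.0899]
tilt [-0.00019371 -0.00035601  0.08886398]
((591.5348510742188, 15.312454223632812), (63.15331268310547, 83.45294952392578), 82.5895767211914)
[111   9  50  31 891] [0.6729 0.0884 0.0726] ((673.3025512695312, 88.84295654296875), (12.745838165283203, 36.08348846435547), 7.85394811630249)
[ 87  48  21  20 285] [0.6535 0.1238 0.0726] ((653.4588623046875, 124.22657775878906), (12.23116683959961, 12.632628440856934), 6.803534030914307)
[120 134  19  17 223] [0.5866 0.1142 0.0727] ((586.486572265625, 114.61567687988281), (11.965885162353516, 12.41968822479248), 8.254414558410645)
```

View pics/g.png

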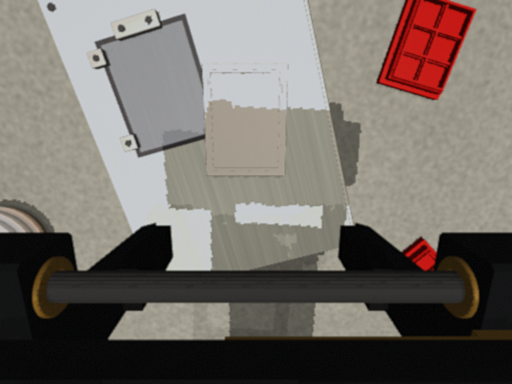

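The lid is seated: its top is flat at z 0.0887 against 0.089 expected, and its centre is (0.5915, 0.0153). The stops measure at 8.1° and put plate home at about (0.625, 0.082), which is +43 mm and +61 mm in the imager axes plus a turn of +0.27 rad. Next I'll grip the plate's foot. The left finger fits the 56 mm gap.

```bash
python3 -m handwheel '[{"delta_pos":[0.03,0,-0.01],"spin":0},{"delta_pos":[0.03,0,-0.03],"spin":0},{"delta_pos":[0,0,-0.045],"spin":0},{"delta_pos":[0,0,-0.02],"spin":0},{"delta_pos":[0,0,-0.006],"spin":0}]' 1
python3 -m handwheel '[{"delta_pos":[0,0,0],"spin":0},{"delta_pos":[0,0,0],"spin":0}]'
```

```text
clock: 9.12
ee_pos: [0.5906, 0.0159, 0.0805]
ee_rot: [0.998, -0.065, -0.002, -0.0]
wrist_force: [-0.3, -0.5, 0.1]
finger_gap: 0.0881
clock: 9.38
ee_pos: [0.5918, 0.0157, 0.0839]
ee_rot: [0.998, -0.065, 0.001, 0.0]
wrist_force: [-0.2, -0.3, 0.4]
finger_gap: 0.0884
```

```bash
python3 -m handwheel '[{"delta_pos":[0,0,-0.0005],"spin":0},{"delta_pos":[0,0,0],"spin":0},{"delta_pos":[0,0,0],"spin":0}]'

```

```text
clock: 9.75
ee_pos: [0.5913, 0.0157, 0.0827]
ee_rot: [0.998, -0.065, 0.0, 0.0]
wrist_force: [0.1, 0.5, -1.0]
finger_gap: 0.0879
```

```bash
python3 -m handwheel '[{"delta_pos":[0,0,-0.001],"spin":0},{"delta_pos":[0,0,0],"spin":0}]'
python3 -m handwheel '[{"delta_pos":[0,0,0],"spin":0},{"delta_pos":[0,0,0],"spin":0},{"delta_pos":[0,0,0],"spin":0},{"delta_pos":[0,0,0],"spin":0},{"delta_pos":[0,0,0],"spin":0}]' 0.6 25
```

```text
clock: 10.0
ee_pos: [0.5912, 0.0158, 0.0814]
ee_rot: [0.998, -0.065, -0.0, -0.0]
wrist_force: [0.4, 1.0, -0.5]
finger_gap: 0.0883
clock: 10.62
ee_pos: [0.5913, 0.0157, 0.0816]
ee_rot: [0.998, -0.065, 0.0, -0.0]
wrist_force: [-0.0, 0.6, -0.9]
finger_gap: 0.0637
```

Foot gripped at 63.7 mm. Sliding flat with the turn, stopping about 5 mm short of both stops.

```bash
python3 -m handwheel '[{"delta_pos":[0.003,0.006,0],"spin":0.034},{"delta_pos":[0.003,0.006,0],"spin":0.034},{"delta_pos":[0.003,0.006,0],"spin":0.034},{"delta_pos":[0.003,0.006,0],"spin":0.034},{"delta_pos":[0.003,0.006,0],"spin":0.034}]'
python3 -m handwheel '[{"delta_pos":[0.003,0.006,0],"spin":0.034},{"delta_pos":[0.003,0.006,0],"spin":0.034},{"delta_pos":[0.003,0.006,0],"spin":0.033},{"delta_pos":[0.003,0.006,0],"spin":0},{"delta_pos":[0.003,0.006,0],"spin":0}]'
python3 -m handwheel '[{"delta_pos":[0,0,0],"spin":0},{"delta_pos":[0,0,0],"spin":0}]'
python3 - <<'E'
from h import *
o=ctrl.get_obs(); print(o['ee_pos'],R.from_quat(o['ee_rot']).as_euler('xyz',degrees=True))
c=cam('wrist'); P=cloud(c); z=P[:,:,2]
cc,ll,ss,_=cv2.connectedComponentsWithStats(((z>.0695)&(z<.0765)).astype(np.uint8))
M=R.from_quat(o['ee_rot']).as_matrix()
for j in range(1,cc):
    if ss[j,4]>60: print(ss[j],((P[ll==j].mean(0)-o['ee_pos'])@M*1000).round(1))
m=((z>.083)&(z<.096)&(np.abs(np.arange(512)-256)<90)[None]).astype(np.uint8);n,l,st,_=cv2.connectedComponentsWithStats(m);k=1+np.argmax(st[1:,4]);q=P[l==k];print('lid',st[k],np.percentile(q[:,2],[5,50,95]))
save(c,'i.png')
E
```

```text
clock: 11.25
ee_pos: [0.6065, 0.0462, 0.0815]
ee_rot: [1.0, 0.021, 0.0, 0.0]
wrist_force: [0.4, -0.8, 0.7]
finger_gap: 0.0638
clock: 11.88
ee_pos: [0.6215, 0.0761, 0.0816]
ee_rot: [0.998, 0.07, 0.0, 0.0]
wrist_force: [-0.8, -0.3, 1.2]
finger_gap: 0.0633
clock: 12.12
ee_pos: [0.6213, 0.0758, 0.0815]
ee_rot: [0.998, 0.07, 0.0, -0.0]
wrist_force: [-0.5, 0.6, 0.9]
finger_gap: 0.0634
[0.62127212 0.07578502 0.08153967] [-1.79994010e+02 -7.39724709e-03  8.06332152e+00]
[ 203  128   78   26 1994] [53.8 -5.7  8.8]
[150 158  28  26 667] [ 39.5 -43.1   8.9]
[189 163 135   5 542] [42.1  0.6  8.6]
[163 223  23  10 108] [ 10.7 -39.2   8.2]
[326 223  22  10 111] [10.8 40.6  8.2]
lid [  167   170   179   100 14998] [0.0874918  0.08875229 0.08995349]
```

View pics/i.png

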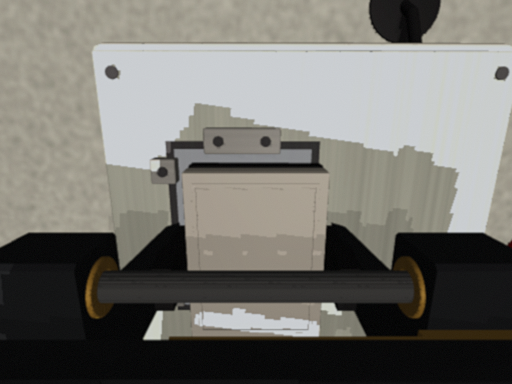

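The view is square. The end bar is at (242,140), gap about 5 mm, and the far side block at (164,170), gap about 5 mm. The lid is flat on the plate. Closing on the side stop in small steps.

```bash
python3 -m handwheel '[{"delta_pos":[-0.0002,0.002,0],"spin":0},{"delta_pos":[-0.0002,0.0015,0],"spin":0},{"delta_pos":[0,0,0],"spin":0}]'
for i in 1; do python3 -m handwheel '[{"delta_pos":[-0.0001,0.0005,0],"spin":0},{"delta_pos":[0,0,0],"spin":0}]'; done
python3 -m handwheel '[{"delta_pos":[-0.0001,0.0005,0],"spin":0},{"delta_pos":[0,0,0],"spin":0}]'
```

```text
clock: 12.55
ee_pos: [0.6208, 0.0794, 0.0816]
ee_rot: [0.998, 0.07, -0.0, -0.0]
wrist_force: [0.0, 0.4, 1.2]
finger_gap: 0.0636
clock: 12.8
ee_pos: [0.6207, 0.0797, 0.0815]
ee_rot: [0.998, 0.07, -0.0, 0.0]
wrist_force: [0.8, -0.0, 0.7]
finger_gap: 0.0638
clock: 13.05
ee_pos: [0.6207, 0.0803, 0.0815]
ee_rot: [0.998, 0.07, 0.0, -0.0]
wrist_force: [-0.8, -0.2, 0.8]
finger_gap: 0.0632
```

Now the end stop, in the same way.

```bash
python3 -m handwheel '[{"delta_pos":[0.002,0.0003,0],"spin":0},{"delta_pos":[0.0015,0.0002,0],"spin":0},{"delta_pos":[0,0,0],"spin":0}]'
python3 -m handwheel '[{"delta_pos":[-0.0001,0.0005,0],"spin":0},{"delta_pos":[0,0,0],"spin":0}]'
python3 -m handwheel '[{"delta_pos":[0.0005,0.0001,0],"spin":0},{"delta_pos":[0,0,0],"spin":0}]'
```

```text
clock: 13.42
ee_pos: [0.6244, 0.0808, 0.0815]
ee_rot: [0.998, 0.07, 0.0, -0.0]
wrist_force: [1.0, 0.5, 0.3]
finger_gap: 0.0637
clock: 13.68
ee_pos: [0.6241, 0.0813, 0.0815]
ee_rot: [0.998, 0.07, 0.0, 0.0]
wrist_force: [-0.4, 0.3, 1.3]
finger_gap: 0.0638
clock: 13.92
ee_pos: [0.6245, 0.0814, 0.0815]
ee_rot: [0.998, 0.07, -0.0, -0.0]
wrist_force: [0.1, -0.3, 1.9]
finger_gap: 0.0635
```

```bash
python3 -m handwheel '[{"delta_pos":[-0.0001,0.0004,0],"spin":0},{"delta_pos":[0,0,0],"spin":0}]'
python3 -m handwheel '[{"delta_pos":[0.0004,0.0001,0],"spin":0},{"delta_pos":[0,0,0],"spin":0}]'
```

```text
clock: 14.18
ee_pos: [0.6245, 0.0817, 0.0815]
ee_rot: [0.998, 0.07, 0.0, 0.0]
wrist_force: [0.2, -0.5, 1.0]
finger_gap: 0.0638
clock: 14.42
ee_pos: [0.6248, 0.0819, 0.0815]
ee_rot: [0.998, 0.07, -0.0, -0.0]
wrist_force: [-1.3, 0.9, 1.6]
finger_gap: 0.0636
```

```bash
python3 -m handwheel '[{"delta_pos":[-0.0001,0.0004,0],"spin":0},{"delta_pos":[0,0,0],"spin":0}]'
python3 -m handwheel '[{"delta_pos":[0.0004,0.0001,0],"spin":0},{"delta_pos":[0,0,0],"spin":0}]'
```

```text
clock: 14.68
ee_pos: [0.6248, 0.0822, 0.0815]
ee_rot: [0.998, 0.07, 0.0, 0.0]
wrist_force: [0.2, -0.6, 2.0]
finger_gap: 0.0636
clock: 14.92
ee_pos: [0.6251, 0.0824, 0.0815]
ee_rot: [0.998, 0.07, -0.0, -0.0]
wrist_force: [-1.2, 0.1, 2.4]
finger_gap: 0.0636
```

```bash
python3 -m handwheel '[{"delta_pos":[-0.0001,0.0004,0],"spin":0},{"delta_pos":[0,0,0],"spin":0}]'
python3 -m handwheel '[{"delta_pos":[0.0004,0.0001,0],"spin":0},{"delta_pos":[0,0,0],"spin":0}]'
python3 - <<'E'
from h import *
o=ctrl.get_obs(); p=o['ee_pos']; M=R.from_quat(o['ee_rot']).as_matrix(); c=cam('wrist'); P=cloud(c); z=P[:,:,2]
cc,ll,ss,_=cv2.connectedComponentsWithStats(((z>.0695)&(z<.0765)).astype(np.uint8))
for j in range(1,cc):
    if ss[j,4]>60: print(ss[j],((P[ll==j].mean(0)-p)@M*1000).round(1))
E
```

```text
clock: 15.18
ee_pos: [0.6251, 0.0827, 0.0816]
ee_rot: [0.998, 0.07, 0.0, 0.0]
wrist_force: [0.5, -0.8, 1.0]
finger_gap: 0.0635
clock: 15.42
ee_pos: [0.6254, 0.0828, 0.0815]
ee_rot: [0.998, 0.07, -0.0, 0.0]
wrist_force: [-1.2, -1.0, 1.9]
finger_gap: 0.0635
[ 189  138  135   30 2446] [47.4  0.7  8.7]
[164 168  22  26 442] [ 34.6 -38.7   8.7]
[164 224  22   9 110] [ 10.7 -39.    8.2]
[326 224  22   9 104] [10.8 40.7  8.2]
[175 303  16  11 163] [-36.  -38.5   8.6]
```

```bash
python3 -m handwheel '[{"delta_pos":[-0.0001,0.0005,0],"spin":0},{"delta_pos":[0,0,0],"spin":0}]'
python3 -m handwheel '[{"delta_pos":[0,0,0],"spin":0}]'
python3 -m handwheel '[{"delta_pos":[0.0005,0.0001,0],"spin":0},{"delta_pos":[0,0,0],"spin":0}]'
python3 -m handwheel '[{"delta_pos":[0,0,0],"spin":0}]'
```

```text
clock: 15.72
ee_pos: [0.6254, 0.0829, 0.0815]
ee_rot: [0.998, 0.07, 0.0, 0.0]
wrist_force: [-0.3, -4.4, 1.2]
finger_gap: 0.0638
clock: 15.85
ee_pos: [0.6254, 0.0829, 0.0815]
ee_rot: [0.998, 0.07, 0.0, 0.0]
wrist_force: [-0.0, -4.8, 1.1]
finger_gap: 0.0633
clock: 16.1
ee_pos: [0.6255, 0.0829, 0.0815]
ee_rot: [0.998, 0.07, -0.001, 0.0]
wrist_force: [-3.3, -6.1, 4.0]
finger_gap: 0.0633
clock: 16.23
ee_pos: [0.6255, 0.0829, 0.0815]
ee_rot: [0.998, 0.07, -0.001, 0.0]
wrist_force: [-3.9, -6.2, 4.1]
finger_gap: 0.0639
```

Both stops are felt: about 5.6 N on the side and 4.7 N on the end. A little more on the end, then a final check.

```bash
python3 -m handwheel '[{"delta_pos":[0.0003,0,0],"spin":0},{"delta_pos":[0,0.0001,0],"spin":0},{"delta_pos":[0,0,0],"spin":0},{"delta_pos":[0,0,0],"spin":0}]'
python3 -m handwheel '[{"delta_pos":[0,0,0],"spin":0},{"delta_pos":[0,0,0],"spin":0},{"delta_pos":[0,0,0],"spin":0},{"delta_pos":[0,0,0],"spin":0}]'
python3 - <<'E'
from h import *
o=ctrl.get_obs(); print(o['moment'].round(2),o['wrist_force'].round(2),R.from_quat(o['ee_rot']).as_euler('xyz',degrees=True))
p=o['ee_pos']; M=R.from_quat(o['ee_rot']).as_matrix(); c=cam('wrist'); s=cam('scene'); P=cloud(c); z=P[:,:,2]
m=((z>.083)&(z<.096)&(np.abs(np.arange(512)-256)<68)[None]&(np.arange(384)<260)[:,None]).astype(np.uint8);n,l,st,_=cv2.connectedComponentsWithStats(m);k=1+np.argmax(st[1:,4]);q=P[l==k]
A=np.c_[q[:,:2],np.ones(len(q))];print('lid',st[k],np.percentile(q[:,2],[5,50,95]).round(4),np.linalg.lstsq(A,q[:,2],rcond=None)[0], 'far edge',((onz(c,[[256,st[k,1]]],.089)-p)@M*1000).round(1))
a=cv2.resize(s['frame'][140:240,180:310],(442,340),interpolation=3); b=cv2.resize(c['frame'][110:330,140:372],(358,340),interpolation=3)
cv2.imwrite('pics/j.png',np.hstack([a,b])[:,:,::-1])
E
```

```text
clock: 16.73
ee_pos: [0.6255, 0.0829, 0.0815]
ee_rot: [0.998, 0.07, -0.001, 0.0]
wrist_force: [-5.4, -6.7, 4.8]
finger_gap: 0.0636
clock: 17.23
ee_pos: [0.6255, 0.0829, 0.0815]
ee_rot: [0.998, 0.07, -0.001, 0.0]
wrist_force: [-5.6, -6.8, 5.0]
finger_gap: 0.0634
[-0.95  0.86  0.12] [-5.62 -6.8   4.99] [1.79961274e+02 1.37020575e-01 8.06630068e+00]
lid [  189   170   135    90 12037] [0.0876 0.0888 0.0898] [-0.00785068 -0.00072304  0.09384225] far edge [[43.   0.9 -7.6]]
```

View pics/j.png

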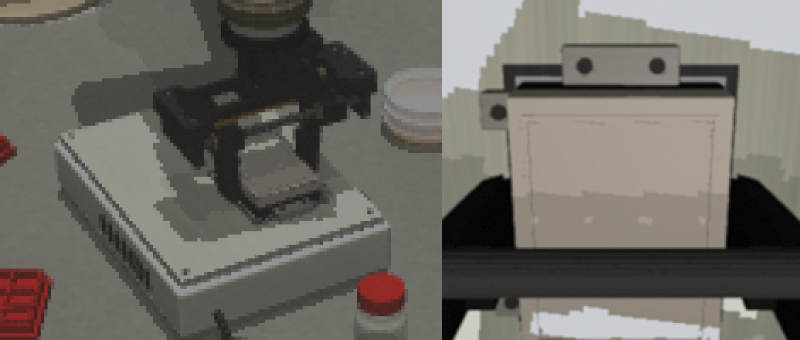

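The lid is flat on the plate. The plate's far end is at the end bar (crop 620,65), and both side blocks (497,110) and (510,300) are flush along its left side. The forces are steady, so I'm handing in.

```bash
python3 -c "
from rig import workorder,ctrl
print(workorder.close_job()); print(ctrl.get_obs()['wrist_force'])"
```

```text
the job is handed in; nothing more can be done
None
the job is handed in; nothing more can be done
```

The lid is on the plate, and the covered plate is held in the corner against both stops. I handed the job in at about 17 s of the 54 s allowed, and the hand-in gives no verdict.

- **Lid:** I set it on the black plate where it stood, leaving the red look-alikes alone. Its top measured about 0.0887 m, against 0.089 m expected, and it was flat.
- **Slide:** I gripped the plate by its foot (gap 63.7 mm), then slid and turned it flat into the corner.
- **Final hold:** The wrist force was steady at about (-5.6, -6.8) N, which is roughly 6.5 N on the end stop and 6 N on the side stop. These come from the wrist sensor, as contact force cannot be read directly.
- **Position:** The tool stopped within about 1 mm of the home I had worked out beforehand. Its angle was 8.07°, against 7.9–8.2° measured for the stops.

**Disagreements:**
- The wrist camera was off sideways by about 0.5–1 mm. It disagreed with the top view on the plate's position by about 1.5 mm, so I corrected for this from close up before fitting the lid.
- In the final hold the wrist also read about 5 N upward, and the lid fit showed a slope of about 0.008 rad. Both are small.

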